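# Clear the file off the parts tub, then tip the lock parts into its pouring corner

## Robot

A 7-joint arm with a two-finger parallel gripper is mounted at the origin on the work surface. World frame = base frame: x ahead of the robot, y to its left, z up, the work surface at z = 0. Lengths are in m, angles in rad, forces in N, time in s.
With the tool pointing down it reaches from about 0.35 to 0.9 m from the base axis. Payload 8.1 kg.
Tool frame: the origin (TCP) lies on the centre line of the jaws, within the pads' length; the fingertips stand 17 mm ahead of it and the grasp point (between the pads) lies 2 mm behind it; z points along the fingers, y is the direction in which the jaws open and shut (so a half turn about z gives the same grasp; the last joint's range is limited). The gripper opens to 92 mm and grips with 3 to 60 N. Pads are 19 mm wide; open, the fingers measure 130 mm over their backs; the gripper's body (75 mm by 190 mm) begins 47 mm behind the grasp point.
Start: joints at [1.182, 0.434, 0.025, 1.573, -0.012, 1.134, -0.075], TCP at [0.176, -0.6, 0.214] pointing down, gripper open.
Joint ranges: [-2.62, 2.62], [-0.44, 2.09], [-1.27, 1.32], [0.08, 2.57], [-1.32, 4.46], [0.12, 2], [-2.74, 2.74]. Speed limits (rad/s): [2.22, 2.22, 3.01, 3.01, 3.14, 3.14, 3.14].

## Interface

Orientations are given as a rotation vector (axis times angle).
In Python, from cell import arm, imaging, job gives the robot as it stands.
- The arm moves only by the tool jog_arm, never from a script. Its argument "moves" is a list of rows, each an object with "fingers": the closure, from -1 (fully open) to 1 (shut); "xyz": the shift along the tool's x, y, z in cm, a list of three; "angular": the turn, a rotation vector about the tool's x, y, z in rad, a list of three. In form: [{"fingers": fingers, "xyz": [dx, dy, dz], "angular": [ax, ay, az]}, ...]. A call has 1 to 12 rows; each row is the pose to reach, as a shift and turn from the pose commanded when the call began, along the tool's axes at that moment; what a row does not reach only later rows make up. A row lasts 1/8 s, in which the tool goes at most 62.5 mm and 10.7 degrees, less where a joint would pass 70% of its speed; a pose out of reach is approached as far as the arm can. A call with a gripper value outside its range is refused whole. The fingers move at their own pace and stop on an object; "grip_force" is the grip in N (left out, the last holds). Time passes only in rows, so rows that repeat a pose let the fingers close. It gives the time, the measured TCP pose, the force and the opening at its end, in the units of the state.
- arm.observe(): the state, without advancing time (a new reading comes with each control period).
- imaging.get_image(name): name is "scene" or "top" or "wrist"; returns the picture (420x560x3 uint8, red, green, blue); there is no depth.
- imaging.camera_params(name): a dict with "fx", "fy", "cx", "cy" (pixels), "rvec" (rotation vector, rad) and "tvec" (3), from world to camera coordinates, as OpenCV has them; the wrist camera has in their place "hand_eye" (4x4, takes a point from camera to tool coordinates, whose origin is the TCP and whose axes are the flange's). Camera axes: x right, y down, z forward; pixel columns grow to the right and rows downward; lengths in m; the calibration is good to about 2 mm. A picture is of the moment at which its call begins: read the wrist's pose just before it. camera_params takes no time and is no camera call.
- job.sign_off(): hands the job in, once; it reports no verdict.
The state is a dict: "clock": time; "joints": joint angles; "dq": joint speeds; "joint_efforts": joint torques, N m; "position": TCP position; "ee_rot": TCP orientation; "force": force on the tool from outside, world axes, zero at the start; "ft_torque": the same for the moment, N m; "width": opening from 0.0 (shut) to 1.0 (fully open).
Only numpy, scipy, OpenCV 4.12 (cv2) and the standard library are available. Lean on these libraries where they do the work, as an engineer would, in place of code of your own. Each camera call takes 0.05 s, during which the arm holds its last target. There are 200 camera calls.

## Task

The flat file left lying across the white parts tub goes back into the empty slot of the wooden file block, blade first and fully home, so that its handle meets the block. Then lift the tub clear of the bench by its grip plate and tip it, by some 30 degrees, until all five loose lock parts have slid together into its cut-off pouring corner without spilling any, and finish while still holding it there in the air, tilted and steady, touching nothing else, so that I can pick the parts out. Leave the other things on the bench where they are.

Things in the scene. Friction and masses are not known exactly. Their poses are not given: they have to be found in the camera images.
- tub: open white plastic parts tub with one cut-off corner, loose, 120 to 240 g. Outside 115 mm (x) by 130 mm (y), walls 50 mm high, 3 mm thick; floor 3 mm. Origin: centre of the underside; z up. The cut corner is at +x +y, 35 mm off each side. Smooth inside: parts slide at 10 to 15 degrees of tilt, along a wall too at 25 to 30. Its -x wall, with the grip plate, is towards the robot, turned up to 0.3 rad.
- tub_grip (a point): point to grip on the tub: mid thickness and width of the upright grip plate on its -x wall, 66 mm above the underside, 59.5 mm from the tub's centre. The plate is 10 mm thick (tub's x), 56 mm wide (y); its top is 80 mm above the underside, 30 mm above the rim. Axes as the tub's.
- pour_corner (a point): point in the tub's cut-off pouring corner: on the inner floor, at the middle of the cut wall's inner face. Axes as the tub's.
- tub_foot (a point): outer bottom edge of the cut-off corner, in its middle: the tub's lowest point when it is tipped towards that corner. Axes as the tub's.
- file: flat hand file, loose, 130 g: steel blade 150 mm long, 18 wide, 4 thick (last 22 mm: 12 wide, 2.8 thick), dark wooden handle 90 mm long, 24 wide, 18 thick. Origin: on the axis where blade and handle meet; blade along +x, handle along -x, z normal to the flat; balances 24 mm ahead of it. Lies flat across the tub's end walls, roughly along the tub's y, 52 mm above the bench, handle out free on the tub's -y side.
- rack: wooden file block fixed to the bench, 100 mm (x) by 225 mm (y) by 92 mm high, origin: centre of its underside. Three slots run through along x at y = -75, 0, 75 mm, 28 mm wide, 10 mm high, centred 62 mm above the bench; mouths, framed black, in the face x = -50 mm, which looks towards the tub. Two hold other, fixed files, handles 90 mm out of the face, 24 wide, 18 thick; one, any, is empty.
- empty_slot: the empty slot of the file block. Origin: centre of its mouth, in the block's face, 62 mm above the bench; x points into the slot, y across it, z up. With the file home, the file's origin lies here and its x axis along this x axis.
- barrel_1: loose brass lock barrel lying in the tub, 26 mm long, 16 mm thick with a 20 mm head, 30 g; origin on its axis, near the middle. It can roll.
- barrel_2: second lock barrel, the same.
- nut_1: loose steel hexagon nut lying flat in the tub, 27 mm over corners, 8 mm high, 20 g; origin at the centre of its underside.
- nut_2: second nut, the same.
- fob_shell: loose black key fob shell lying in the tub, 36 by 24 by 10 mm, 20 g; origin at the centre of its underside.
- programmer: bystander, to be left alone: grey hand-held key programmer with a keypad, 175 by 82 by 30 mm, origin at the centre of its underside
- key_reader: bystander, to be left alone: orange hand-held key reader, 150 by 85 by 32 mm, origin at the centre of its underside
- screwdriver: bystander, to be left alone: screwdriver lying on the bench
- pliers: bystander, to be left alone: pliers with red grips lying on the bench, 175 mm long, 18 mm high
- padlock: bystander, to be left alone: brass padlock lying on the bench, 70 by 46 by 20 mm
- tweezers: bystander, to be left alone: steel tweezers lying flat between the tub and the file block, 120 mm long, 5 mm high
- spare_tub: bystander, to be left alone: rectangular white tub full of key fobs, 130 by 170 by 60 mm, origin at the centre of its underside

How it is judged:
On the way, in this order (a step that is already met when the one before it is completed fails the run):
1. the file is home in the empty slot and let go (x of file in the frame of empty_slot above -0.01 m and y of file in the frame of empty_slot between -0.009 and 0.009 m and z of file in the frame of empty_slot between -0.009 and 0.009 m and angle between the x axis of file and the x axis of empty_slot, either way round below 0.15 rad and contact force between the fingers and file below 0.1 N), for 0.2 s.
2. the tub is held in the air, tilted, all five parts in its cut-off corner (angle between tub's own z axis and vertical between 0.26 and 0.9 rad and height (world z) of tub_foot above 0.025 m and contact force between the fingers and tub above 1 N and contact force between tub and rack below 0.1 N and contact force between tub and file below 0.1 N and contact force between tub and programmer below 0.1 N and contact force between tub and key_reader below 0.1 N and contact force between tub and screwdriver below 0.1 N and contact force between tub and pliers below 0.1 N and contact force between tub and padlock below 0.1 N and contact force between tub and tweezers below 0.1 N and contact force between tub and spare_tub below 0.1 N and distance between each of barrel_1, barrel_2, nut_1, nut_2, fob_shell and pour_corner below 0.064 m), for 0.2 s.
At the end, for the whole second after the job is handed in: File let go in the empty slot, handle within 10 mm of the block. Tub gripped, still, tilted 15 to 51 degrees, the foot of its cut corner over 25 mm above the bench, touching no block, file or bystander; all five parts' origins within 64 mm of the foot of the cut wall's inner face (all of step 1 and all of step 2 and linear speed of tub below 0.03 m/s and angular speed of tub below 0.2 rad/s); the arm keeps its last pose, push and grip.
It fails at once if a bystander was moved by more than 40 mm (distance of any of programmer, key_reader, screwdriver, pliers, padlock, tweezers, spare_tub from where it was at the start of the episode above 0.04 m).
It also fails if it takes over 64 s, if anything falls off the work surface, if the arm or the gripper's body presses on something with over 40 N, if the wrist force passes 120 N, or if a joint passes its speed limit or range.

## Working session

There is one attempt and no reset: what is moved stays moved. The work goes in short steps, Python scripts to look and compute and a tool call to move; the robot and the scene stay as the last step left them, time stands still between calls to the robot, and variables do not carry over. Pictures are saved under pics/ and viewed, about 8 in all and at most 12, crops included, and the job is handed in when it is done.

Besides the shell and the picture viewer there is one more tool, called after ">>>" by a JSON object that holds its "method" and its "body". jog_arm: Moves the arm, as the interface text tells. Its arguments: {"type":"object","properties":{"moves":{"type":"array"},"grip_force":{"type":"number"}},"required":["moves"]}

```bash
ls; mkdir -p pics; python3 - <<'E'
from cell import arm, imaging, job
import cv2
print(arm.observe())
for n in("scene","top"):
    im=imaging.get_image(n); cv2.imwrite(f"pics/{n}0.png",cv2.resize(im[:,:,::-1],None,fx=1.42,fy=1.42,interpolation=cv2.INTER_CUBIC)); print(n,imaging.camera_params(n))
print(imaging.camera_params("wrist"))
E
```

```text
pics
{'clock': 0.0, 'joints': array([ 1.18244415,  0.43521177,  0.02497833,  1.57409169, -0.01161857,
        1.13398268, -0.0750939 ]), 'dq': array([-6.44831050e-05,  3.60749372e-04,  9.63565409e-04, -1.56139425e-03,
       -4.40053841e-04, -2.56159226e-04,  4.67279218e-04]), 'joint_efforts': array([-7.44410409e-04, -6.67840433e+01,  9.85070877e-01, -3.14448202e+01,
       -6.03642873e-02,  4.29765740e-02,  1.63217715e-04]), 'position': array([ 0.17597405, -0.59916985,  0.21355409]), 'ee_rot': array([-3.10810456e+00, -4.46999267e-01,  5.40969358e-04]), 'force': array([-0.39966218,  0.14047301,  0.58559289]), 'ft_torque': array([0.04526349, 0.00298806, 0.00418869]), 'width': 1.0021060992413786}
scene {'fx': 546.6002910099527, 'fy': 546.6002910099527, 'cx': 279.91050651369903, 'cy': 200.95733418859547, 'rvec': array([ 1.90230356,  1.83459187, -0.5826826 ]), 'tvec': array([ 0.09916936, -0.4163965 ,  1.54348455])}
top {'fx': 413.64542174247555, 'fy': 413.64542174247555, 'cx': 276.22232297400654, 'cy': 206.64017668122366, 'rvec': array([ 2.12116681, -2.18193622,  0.1077645 ]), 'tvec': array([-0.09007539,  0.58127157,  0.89354202])}
{'fx': 323.6680321503872, 'fy': 323.6680321503872, 'cx': 282.9525052634711, 'cy': 210.11291063844342, 'hand_eye': array([[ 1.18301554e-03, -9.68195006e-01, -2.50193988e-01,
         6.76619782e-02],
       [ 9.99998576e-01,  8.44268389e-04,  1.46125581e-03,
        -3.76518215e-04],
       [-1.20354971e-03, -2.50195361e-01,  9.68194626e-01,
        -1.71356265e-01],
       [ 0.00000000e+00,  0.00000000e+00,  0.00000000e+00,
         1.00000000e+00]])}
```

View pics/top0.png

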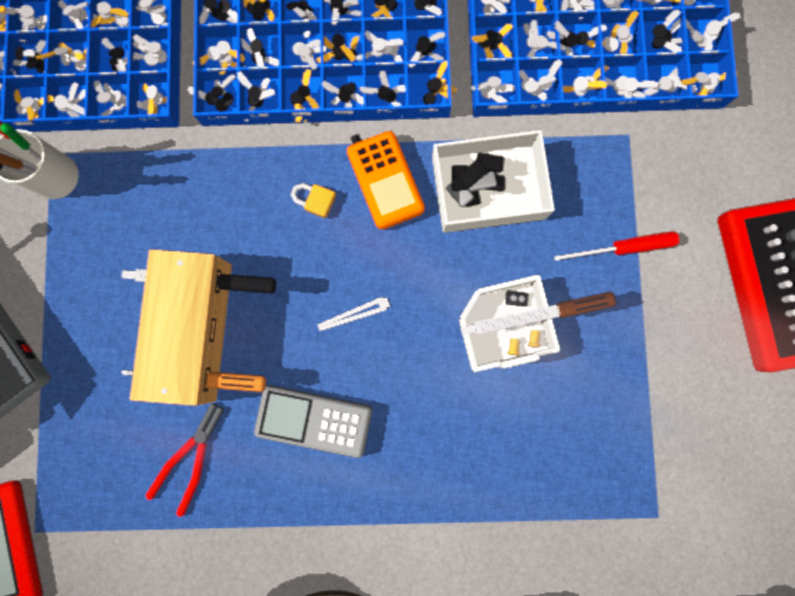

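View pics/scene0.png

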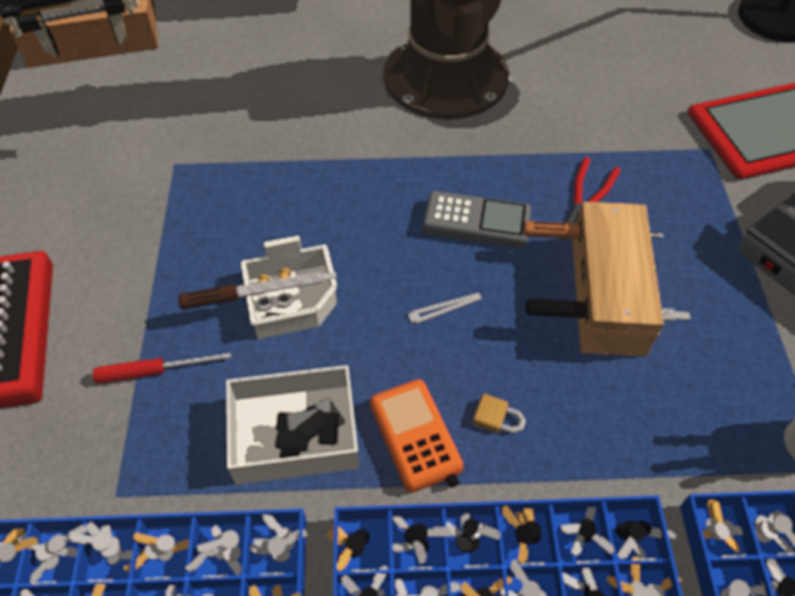

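The middle slot of the block is empty: in the top view its dark mouth is at about (212,330). The file runs from its tip at (470,329) to its handle end at (616,300), blade towards the block. The tub's cut corner is upper-left at (465,305), and the grip plate is at the bottom, near (525,360).

```bash
cat > h.py <<'E'
import numpy as np, cv2
from cell import arm, imaging
from scipy.spatial.transform import Rotation as R
def cam(n,obs=None):
    p=imaging.camera_params(n); K=np.array([[p['fx'],0,p['cx']],[0,p['fy'],p['cy']],[0,0,1]])
    if n=='wrist':
        T=np.eye(4); T[:3,:3]=R.from_rotvec(obs['ee_rot']).as_matrix(); T[:3,3]=obs['position']
        M=T@p['hand_eye']; return K,M[:3,:3],M[:3,3]
    Rc=R.from_rotvec(p['rvec']).as_matrix().T; return K,Rc,-Rc@p['tvec']
def px2w(c,u,v,z):
    K,Rc,t=c; d=Rc@np.linalg.inv(K)@[u,v,1]; return t+d*(z-t[2])/d[2]
def w2px(c,P):
    K,Rc,t=c; q=K@Rc.T@(np.asarray(P)-t); return q[:2]/q[2]
def togo(P,rv=None):
    """shift in cm in tool axes (and turn) to reach world TCP P"""
    o=arm.observe(); Rt=R.from_rotvec(o['ee_rot']); print('shift cm',np.round(Rt.inv().apply(np.asarray(P)-o['position'])*100,2))
    if rv is not None: print('turn',np.round((Rt.inv()*rv).as_rotvec(),3))
def down(psi):
    """tool down, tool x axis at world heading psi"""
    c,s=np.cos(psi),np.sin(psi); return R.from_matrix(np.array([[c,s,0],[s,-c,0],[0,0,-1]]))
E
python3 - <<'E'
from h import *
for n,pts in dict(top=dict(tip=(470,329,.052),joint=(557,311,.052),hend=(616,300,.052),slot=(212,330,.062),rkA=(217,257,.092),rkB=(207,404,.092),rkC=(149,250,.092),rkD=(131,402,.092),blackh=(275,285,.062),orangeh=(265,383,.062),tubBL=(473,371,.05),tubBR=(558,352,.05),tubTR=(541,277,.05)),
 scene=dict(tip=(335,275,.052),joint=(240,291,.052),hend=(180,299,.052),rkA=(588,322,.092),rkB=(580,204,.092),rkC=(661,320,.092),rkD=(648,205,.092),plateL=(264,243,.08),plateR=(299,236,.08))).items():
    c=cam(n)
    for k,(u,v,z) in pts.items(): print(n,k,np.round(px2w(c,u/1.42,v/1.42,z),3))
E
```

```text
top tip [ 0.518 -0.224  0.052]
top joint [ 0.542 -0.358  0.052]
top hend [ 0.556 -0.449  0.052]
top slot [0.527 0.17  0.062]
top rkA [0.634 0.153 0.092]
top rkB [0.418 0.166 0.092]
top rkC [0.648 0.256 0.092]
top rkD [0.423 0.278 0.092]
top blackh [0.593 0.073 0.062]
top orangeh [0.445 0.089 0.062]
top tubBL [ 0.454 -0.226  0.05 ]
top tubBR [ 0.479 -0.357  0.05 ]
top tubTR [ 0.595 -0.338  0.05 ]
scene tip [ 0.518 -0.214  0.052]
scene joint [ 0.543 -0.358  0.052]
scene hend [ 0.554 -0.448  0.052]
scene rkA [0.643 0.149 0.092]
scene rkB [0.423 0.175 0.092]
scene rkC [0.643 0.253 0.092]
scene rkD [0.429 0.282 0.092]
scene plateL [ 0.473 -0.322  0.08 ]
scene plateR [ 0.461 -0.269  0.08 ]
```

```bash
python3 - <<'E'
from h import *
togo([0.545,-0.375,0.20],down(1.73))
E
```

```text
shift cm [ 41.72 -11.11   1.37]
turn [-1.000e-03 -1.000e-03 -1.444e+00]
```

>>> {"method": "jog_arm", "body": {"moves": [{"fingers":0.2,"xyz":[6,-1.6,0.2],"angular":[0,0,-0.18]},{"fingers":0.2,"xyz":[12,-3.2,0.4],"angular":[0,0,-0.36]},{"fingers":0.2,"xyz":[18,-4.8,0.6],"angular":[0,0,-0.54]},{"fingers":0.2,"xyz":[24,-6.4,0.8],"angular":[0,0,-0.72]},{"fingers":0.2,"xyz":[30,-8,1],"angular":[0,0,-0.9]},{"fingers":0.2,"xyz":[36,-9.6,1.2],"angular":[0,0,-1.08]},{"fingers":0.2,"xyz":[41.7,-11.1,1.4],"angular":[0,0,-1.26]},{"fingers":0.2,"xyz":[41.7,-11.1,1.4],"angular":[0,0,-1.44]},{"fingers":0.2,"xyz":[41.7,-11.1,1.4],"angular":[0,0,-1.44]},{"fingers":0.2,"xyz":[41.7,-11.1,1.4],"angular":[0,0,-1.44]},{"fingers":0.2,"xyz":[41.7,-11.1,1.4],"angular":[0,0,-1.44]}]}}

```text
clock: 1.48
position: [0.5442, -0.3765, 0.2004]
ee_rot: [2.047, 2.383, -0.001]
force: [0.6, 0.4, 0.5]
width: 0.398
```

```bash
python3 - <<'E'
from h import *
o=arm.observe(); im=imaging.get_image("wrist"); cv2.imwrite("pics/w1.png",cv2.resize(im[:,:,::-1],None,fx=1.4,fy=1.4))
print(o['clock'],o['position'],o['ee_rot'],o['width'],o['joints'].round(2)); np.save('o1.npy',np.r_[o['position'],o['ee_rot']])
E
```

```text
1.475 [ 0.54419663 -0.37653835  0.20041836] [ 2.04749718e+00  2.38255649e+00 -8.74650257e-04] 0.3984233934031512 [ 0.77  0.54 -0.38  1.47  0.21  1.18  0.5 ]
```

View pics/w1.png

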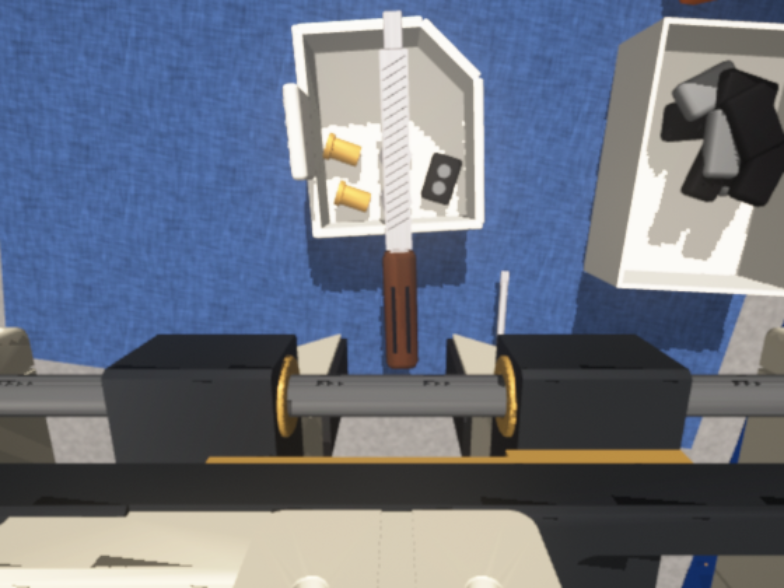

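The file is nearly aligned with the jaws. The blade-handle joint is at (398,251), the tip at (392,12) and the handle end at (401,365). The tub rim corners are at (297,28), (317,233), (481,224), (481,76) and (422,20), and the plate top runs (289,86) to (300,177).

```bash
python3 - <<'E'
from h import *
a=np.load('o1.npy'); c=cam('wrist',dict(position=a[:3],ee_rot=a[3:]))
P={}
for k,(u,v,z) in dict(tip=(392,12,.052),joint=(398,251,.052),hend=(401,365,.052),c1=(297,28,.05),c2=(317,233,.05),c3=(481,224,.05),c4=(481,76,.05),c5=(422,20,.05),plA=(289,86,.08),plB=(300,177,.08)).items():
    P[k]=px2w(c,u/1.4,v/1.4,z); print(k,P[k].round(4))
d=P['tip']-P['hend']; h=np.arctan2(d[1],d[0]); print('len',np.linalg.norm(d),h)
g=P['joint']-0.027*d/np.linalg.norm(d); g[2]=.055; togo(g,down(h))
E
```

```text
tip [ 0.517  -0.2115  0.052 ]
joint [ 0.5438 -0.3604  0.052 ]
hend [ 0.5594 -0.4464  0.052 ]
c1 [ 0.4585 -0.229   0.05  ]
c2 [ 0.4851 -0.3567  0.05  ]
c3 [ 0.5988 -0.3328  0.05  ]
c4 [ 0.5798 -0.2388  0.05  ]
c5 [ 0.5364 -0.2125  0.05  ]
plA [ 0.4639 -0.268   0.08  ]
plB [ 0.4755 -0.3192  0.08  ]
len 0.2386622585506424 1.7493270120743247
shift cm [-1.11  0.26 14.55]
turn [-0.     0.    -0.027]
```

>>> {"method": "jog_arm", "body": {"moves": [{"fingers":0.0,"xyz":[-1.1,0.3,3],"angular":[0,0,-0.025]},{"fingers":0.0,"xyz":[-1.1,0.3,7],"angular":[0,0,-0.025]},{"fingers":0.0,"xyz":[-1.1,0.3,11],"angular":[0,0,-0.025]},{"fingers":0.0,"xyz":[-1.1,0.3,14],"angular":[0,0,-0.025]},{"fingers":0.0,"xyz":[-1.1,0.3,14.5],"angular":[0,0,-0.025]},{"fingers":0.0,"xyz":[-1.1,0.3,14.5],"angular":[0,0,-0.025]},{"fingers":1,"xyz":[-1.1,0.3,14.5],"angular":[0,0,-0.025]},{"fingers":1,"xyz":[-1.1,0.3,14.5],"angular":[0,0,-0.025]},{"fingers":1,"xyz":[-1.1,0.3,14.5],"angular":[0,0,-0.025]},{"fingers":1,"xyz":[-1.1,0.3,14.5],"angular":[0,0,-0.025]},{"fingers":1,"xyz":[-1.1,0.3,14.5],"angular":[0,0,-0.025]},{"fingers":1,"xyz":[-1.1,0.3,14.5],"angular":[0,0,-0.025]}], "grip_force": 55}}

```text
clock: 3.02
position: [0.5496, -0.386, 0.0553]
ee_rot: [-2.013, -2.412, 0.0]
force: [-1.3, -0.5, -0.3]
width: 0.004
```

```bash
python3 - <<'E'
from h import *
o=arm.observe(); im=imaging.get_image("wrist"); t=imaging.get_image("top"); s=imaging.get_image("scene")
a=cv2.resize(im[:,:,::-1],(400,300)); b=cv2.resize(t[150:290,290:470,::-1],(400,300)); d=cv2.resize(s[130:280,90:290,::-1],(400,300))
cv2.imwrite("pics/w2.png",np.vstack([np.hstack([a,b]),np.hstack([d,0*d])]))
print(o['position'],o['width'])
E
```

```text
[ 0.54961302 -0.3860354   0.05528264] 0.004267241120274062
```

View pics/w2.png

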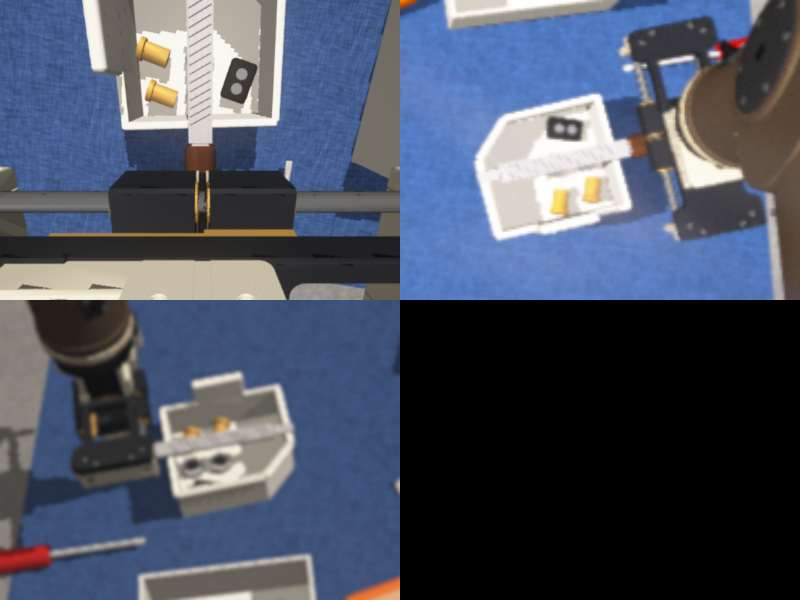

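```bash
python3 - <<'E'
from h import *
im=imaging.get_image("wrist"); s=imaging.get_image("scene")
a=cv2.resize(im[170:350,200:370,::-1],(400,424),interpolation=cv2.INTER_CUBIC); d=cv2.resize(s[140:250,110:214,::-1],(400,424),interpolation=cv2.INTER_CUBIC)
cv2.imwrite("pics/w3.png",np.hstack([a,d]))
E
```

```text
(no output)
```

View pics/w3.png

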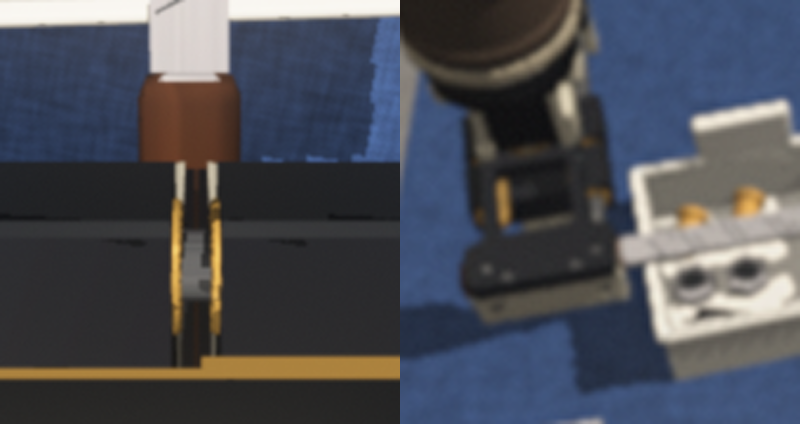

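The jaws have shut with the handle apparently below or behind them: the joint is still visible ahead of the fingers, at crop (190,76). I'll open, back up and look again.

>>> {"method": "jog_arm", "body": {"moves": [{"fingers":-0.1,"xyz":[0,0,0],"angular":[0,0,0]},{"fingers":-0.1,"xyz":[0,0,0],"angular":[0,0,0]},{"fingers":-0.1,"xyz":[0,0,0],"angular":[0,0,0]},{"fingers":-0.1,"xyz":[-1,0,-5],"angular":[0,0,0]},{"fingers":-0.1,"xyz":[-3,0,-10],"angular":[0,0,0]},{"fingers":-0.1,"xyz":[-3,0,-10],"angular":[0,0,0]},{"fingers":-0.1,"xyz":[-3,0,-10],"angular":[0,0,0]}]}}

```text
clock: 4.15
position: [0.5547, -0.4153, 0.1549]
ee_rot: [-2.013, -2.412, 0.0]
force: [-0.5, 0.7, -0.7]
width: 0.547
```

```bash
python3 - <<'E'
from h import *
o=dict(position=np.array([.5496,-.386,.0553]),ee_rot=np.array([-2.013,-2.412,0])); c=cam('wrist',o)
print('joint when shut',px2w(c,280.75,202,.052))
o=arm.observe(); im=imaging.get_image("wrist"); cv2.imwrite("pics/w4.png",cv2.resize(im[:,:,::-1],None,fx=1.4,fy=1.4))
print(o['clock'],o['position'],o['width']); np.save('o4.npy',np.r_[o['position'],o['ee_rot']])
E
```

```text
joint when shut [ 0.5442947  -0.35979948  0.052     ]
4.15 [ 0.55470682 -0.41529679  0.15491358] 0.5467881530177875
```

View pics/w4.png

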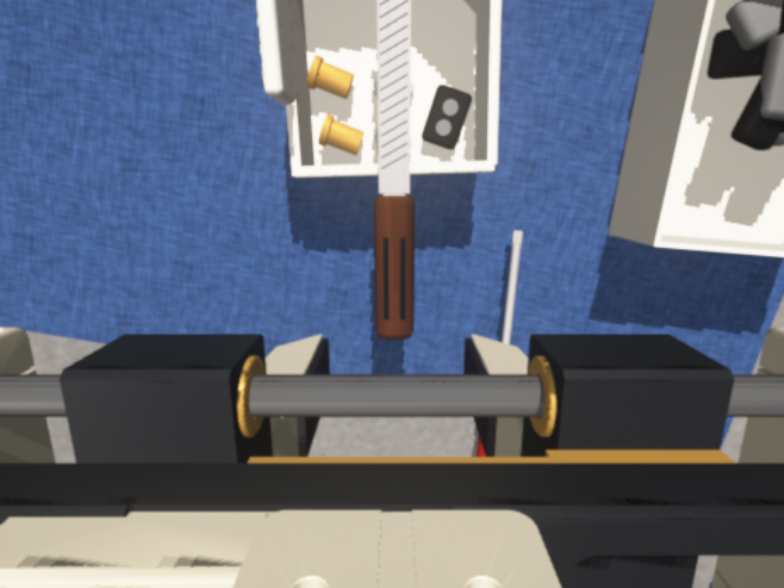

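The file did not move. In this view the light fingertips sit at about (323,335) and (470,335). By the calibration that puts them roughly 8 mm behind the reported TCP, not 17 mm ahead, so the jaws closed above the handle. I'll go about 2 cm lower. Even if the stated tip position is right, that clears the bench.

>>> {"method": "jog_arm", "body": {"moves": [{"fingers":-0.1,"xyz":[3,0,3],"angular":[0,0,0]},{"fingers":-0.1,"xyz":[3,0,7],"angular":[0,0,0]},{"fingers":-0.1,"xyz":[3,0,10],"angular":[0,0,0]},{"fingers":-0.1,"xyz":[3,0,11.2],"angular":[0,0,0]},{"fingers":-0.1,"xyz":[3,0,12.2],"angular":[0,0,0]},{"fingers":-0.1,"xyz":[3,0,12.2],"angular":[0,0,0]},{"fingers":1,"xyz":[3,0,12.2],"angular":[0,0,0]},{"fingers":1,"xyz":[3,0,12.2],"angular":[0,0,0]},{"fingers":1,"xyz":[3,0,12.2],"angular":[0,0,0]},{"fingers":1,"xyz":[3,0,12.2],"angular":[0,0,0]},{"fingers":1,"xyz":[3,0,12.2],"angular":[0,0,0]}], "grip_force": 55}}

```text
clock: 5.58
position: [0.5498, -0.3862, 0.0336]
ee_rot: [2.013, 2.412, -0.0]
force: [-0.1, -0.0, 2.8]
width: 0.254
```

```bash
python3 - <<'E'
from h import *
togo([.516,.034,.22],down(1.48))
E
```

```text
shift cm [ 41.94   4.2  -18.65]
turn [0.    0.    0.271]
```

>>> {"method": "jog_arm", "body": {"moves": [{"fingers":1,"xyz":[0,0,-1],"angular":[0,0,0]},{"fingers":1,"xyz":[0,0,-3],"angular":[0,0,0]},{"fingers":1,"xyz":[0,0,-6],"angular":[0,0,0]},{"fingers":1,"xyz":[0,0,-9],"angular":[0,0,0]},{"fingers":1,"xyz":[0,0,-9],"angular":[0,0,0]}]}}

```text
clock: 6.2
position: [0.5516, -0.3869, 0.1274]
ee_rot: [2.009, 2.407, 0.002]
force: [1.1, -0.1, -1.9]
width: 0.256
```

>>> {"method": "jog_arm", "body": {"moves": [{"fingers":1,"xyz":[3,0.3,-3],"angular":[0,0,0.03]},{"fingers":1,"xyz":[7.5,0.8,-6],"angular":[0,0,0.06]},{"fingers":1,"xyz":[12,1.2,-9.3],"angular":[0,0,0.09]},{"fingers":1,"xyz":[17,1.7,-9.3],"angular":[0,0,0.12]},{"fingers":1,"xyz":[22,2.2,-9.3],"angular":[0,0,0.15]},{"fingers":1,"xyz":[27,2.7,-9.3],"angular":[0,0,0.18]},{"fingers":1,"xyz":[32,3.2,-9.3],"angular":[0,0,0.21]},{"fingers":1,"xyz":[36,3.6,-9.3],"angular":[0,0,0.24]},{"fingers":1,"xyz":[39.5,4,-9.3],"angular":[0,0,0.27]},{"fingers":1,"xyz":[41.9,4.2,-9.3],"angular":[0,0,0.27]},{"fingers":1,"xyz":[41.9,4.2,-9.3],"angular":[0,0,0.27]},{"fingers":1,"xyz":[41.9,4.2,-9.3],"angular":[0,0,0.27]}]}}

```text
clock: 7.7
position: [0.5158, 0.0327, 0.216]
ee_rot: [2.32, 2.118, -0.001]
force: [0.6, -0.8, -1.1]
width: 0.257
```

```bash
python3 - <<'E'
from h import *
o=arm.observe(); im=imaging.get_image("wrist"); cv2.imwrite("pics/w5.png",cv2.resize(im[:,:,::-1],None,fx=1.4,fy=1.4))
print(o['clock'],o['position'],o['width'],o['joints'].round(2)); np.save('o5.npy',np.r_[o['position'],o['ee_rot']])
E
```

```text
7.7 [0.51582358 0.03274603 0.21603385] 0.25697523672993994 [ 0.22  0.3  -0.49  1.8   0.16  1.08 -0.42]
```

View pics/w5.png

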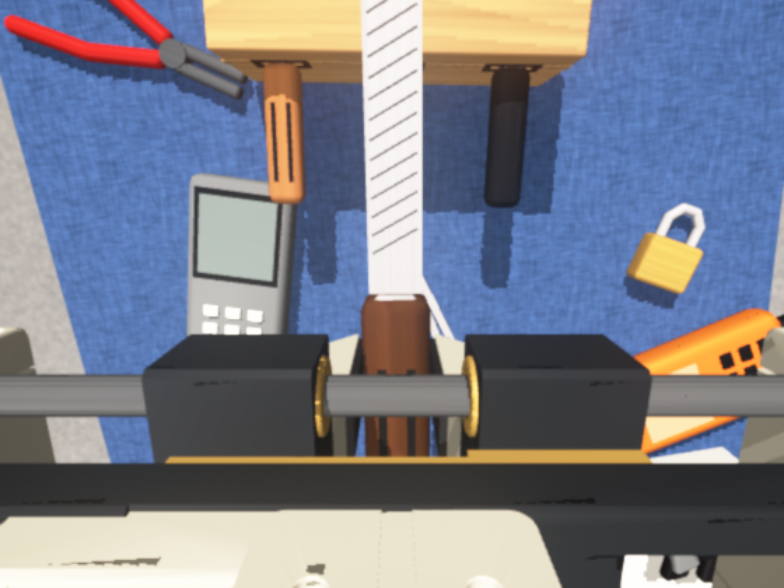

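Seen from above, the orange handle runs (284,68) to (286,200) and the black one (509,70) to (503,203). The block's front top edge runs (207,52) to (586,54). The blade leaves the jaws straight: its joint is at (395,297), and its centre is at (391.5,0).

```bash
python3 - <<'E'
from h import *
a=np.load('o5.npy'); c=cam('wrist',dict(position=a[:3],ee_rot=a[3:])); g=lambda u,v,z:px2w(c,u/1.4,v/1.4,z)
oe,orr,be,br=g(286,200,.062),g(284,68,.062),g(503,203,.062),g(509,70,.062)
L,Rr=g(207,52,.092),g(586,54,.092); bl,brr=g(225,80,0),g(568,83,0)
for n,p in zip("oe or be br L R bl br".split(),(oe,orr,be,br,L,Rr,bl,brr)): print(n,p.round(4))
n=np.array([-(Rr-L)[1],(Rr-L)[0]]); n/=np.linalg.norm(n); print('heading edge',np.arctan2(n[1],n[0]),'edge len',np.linalg.norm(Rr-L),'ends',np.arctan2(*-(be-oe)[:2][::-1]*[ -1,1]))
mid=(oe+be)/2; print('mouth est from ends',mid[:2]+.09*n,'from roots',((orr+br)/2)[:2],'from edge',((L+Rr)/2)[:2], 'handle spacing',np.linalg.norm(be-oe))
# file in tool frame: pitch from blade widths
Rt=R.from_rotvec(a[3:]); K=c[0]
he=imaging.camera_params('wrist')['hand_eye']
for u1,u2,v in((369,421,285),(362,421.5,2)):
    d=np.linalg.inv(K)@[(u1+u2)/2.8,v/1.4,1]; z=K[0,0]*.018/((u2-u1)/1.4); p=he@np.r_[d*z,1]; print('blade tool pt cm',(p[:3]*100).round(2))
for z in(.234,.230):
    j=g(395,297,z); t=g(391.5,2,z); d=t-j; print('z',z,'joint',j.round(4),'heading',np.arctan2(d[1],d[0]),'tool',Rt.inv().apply(j-a[:3]).round(4))
E
```

```text
oe [0.4439 0.0909 0.062 ]
or [0.4553 0.1751 0.062 ]
be [0.5959 0.0751 0.062 ]
br [0.6024 0.1607 0.062 ]
L [0.4175 0.1808 0.092 ]
R [0.6407 0.1598 0.092 ]
bl [0.395 0.185 0.   ]
br [0.6637 0.1587 0.    ]
heading edge 1.476662900490885 edge len 0.22417859674490748 ends -3.0386261172505127
mouth est from ends [0.52836276 0.17259636] from roots [0.52888746 0.1679262 ] from edge [0.52909443 0.17030071] handle spacing 0.15286954037969305
blade tool pt cm [ 3.12  0.02 -1.87]
blade tool pt cm [11.87 -0.08 -1.65]
z 0.234 joint [0.5184 0.0594 0.234 ] heading 1.4922345502351153 tool [ 0.0267  0.0002 -0.018 ]
z 0.23 joint [0.5183 0.0583 0.23  ] heading 1.492234550235116 tool [ 0.0257  0.0002 -0.014 ]
```

```bash
python3 - <<'E'
from h import *
togo([.5097,-.0306,.0436],down(1.463))
E
```

```text
shift cm [-6.32 -0.04 17.25]
turn [-0.     0.001  0.016]
```

>>> {"method": "jog_arm", "body": {"moves": [{"fingers":1,"xyz":[-3,0,1],"angular":[0,0,0.016]},{"fingers":1,"xyz":[-6.3,0,3],"angular":[0,0,0.016]},{"fingers":1,"xyz":[-6.3,0,7],"angular":[0,0,0.016]},{"fingers":1,"xyz":[-6.3,0,11],"angular":[0,0,0.016]},{"fingers":1,"xyz":[-6.3,0,15],"angular":[0,0,0.016]},{"fingers":1,"xyz":[-6.3,0,17.3],"angular":[0,0,0.016]},{"fingers":1,"xyz":[-6.3,0,17.3],"angular":[0,0,0.016]},{"fingers":1,"xyz":[-6.3,0,17.3],"angular":[0,0,0.016]}]}}

```text
clock: 8.75
position: [0.511, -0.0296, 0.0442]
ee_rot: [2.336, 2.099, 0.001]
force: [0.2, -0.0, -0.9]
width: 0.255
```

```bash
python3 - <<'E'
from h import *
o=arm.observe(); im=imaging.get_image("scene"); cv2.imwrite("pics/s6.png",cv2.resize(im[120:270,265:465,::-1],None,fx=4,fy=4,interpolation=cv2.INTER_CUBIC))
print(o['clock'],o['position'],o['ee_rot'],o['width'],o['force']); c=cam('scene')
m=np.array([.529,.170]); d=np.array([.0957,.9954])
f=lambda p:((w2px(c,p)-[265,120])*4).round(1)
print('mouth',f([*m,.062]),'mouth+-14 across', f([m[0]-.014,m[1]+.0013,.062]),f([m[0]+.014,m[1]-.0013,.062]))
psi=np.arctan2(o['ee_rot'][1],o['ee_rot'][0])*2; dt=np.array([np.cos(psi+.012),np.sin(psi+.012)]); print('psi',psi)
for s in(.0265,.10,.1765): 
  for z in(.056,.062,.068): print('file s',s,z,f([*(o['position'][:2]+s*dt),z]))
E
```

```text
8.75 [ 0.51100333 -0.02958279  0.04416537] [2.33645898e+00 2.09886241e+00 1.05611601e-03] 0.2553010292260989 [ 0.22804339 -0.02616466 -0.91957915]
mouth [587.2 278.7] mouth+-14 across [585.1 258.1] [589.3 299.6]
psi 1.4637602579109616
file s 0.0265 0.056 [266.9 272. ]
file s 0.0265 0.062 [267.7 265.4]
file s 0.0265 0.068 [268.5 258.9]
file s 0.1 0.056 [401.  278.2]
file s 0.1 0.062 [402.4 271.7]
file s 0.1 0.068 [403.8 265.1]
file s 0.1765 0.056 [541.3 284.7]
file s 0.1765 0.062 [543.2 278.2]
file s 0.1765 0.068 [545.2 271.6]
```

View pics/s6.png

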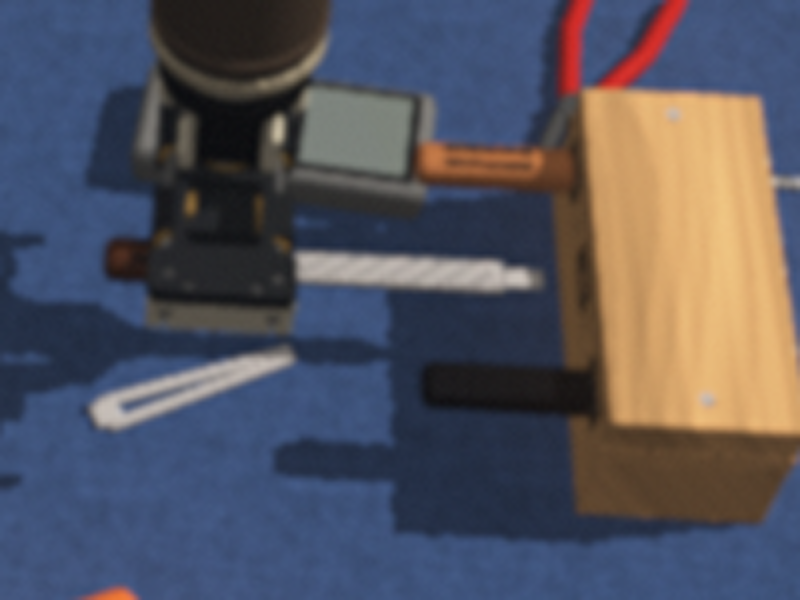

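The tip is at about (543,279) and the mouth at (585,278). Both lie where predicted for file and slot at z = 62 mm, so I can insert.

>>> {"method": "jog_arm", "body": {"moves": [{"fingers":1,"xyz":[1.5,-0.1,0],"angular":[0,0,0]},{"fingers":1,"xyz":[3,-0.15,0],"angular":[0,0,0]},{"fingers":1,"xyz":[4.5,-0.15,0],"angular":[0,0,0]},{"fingers":1,"xyz":[6,-0.2,0],"angular":[0,0,0]},{"fingers":1,"xyz":[6,-0.2,0],"angular":[0,0,0]}]}}

```text
clock: 9.43
position: [0.5148, 0.0329, 0.0434]
ee_rot: [-2.333, -2.104, -0.001]
force: [-0.5, -0.6, -1.9]
width: 0.254
```

>>> {"method": "jog_arm", "body": {"moves": [{"fingers":1,"xyz":[2,-0.02,0],"angular":[0,0,0]},{"fingers":1,"xyz":[4,-0.05,0],"angular":[0,0,0]},{"fingers":1,"xyz":[6,-0.07,0],"angular":[0,0,0]},{"fingers":1,"xyz":[8,-0.1,0],"angular":[0,0,0]},{"fingers":1,"xyz":[9.5,-0.1,0],"angular":[0,0,0]},{"fingers":1,"xyz":[10.5,-0.1,0],"angular":[0,0,0]},{"fingers":1,"xyz":[10.8,-0.1,0],"angular":[0,0,0]},{"fingers":1,"xyz":[10.8,-0.1,0],"angular":[0,0,0]}]}}

```text
clock: 10.42
position: [0.5251, 0.1379, 0.0432]
ee_rot: [2.336, 2.1, -0.001]
force: [0.7, -0.3, -1.6]
width: 0.254
```

>>> {"method": "jog_arm", "body": {"moves": [{"fingers":1,"xyz":[0.3,0,0],"angular":[0,0,0]},{"fingers":1,"xyz":[0.6,0,0],"angular":[0,0,0]},{"fingers":1,"xyz":[0.8,0,0],"angular":[0,0,0]},{"fingers":1,"xyz":[0.9,0,0],"angular":[0,0,0]},{"fingers":1,"xyz":[0.9,0,0],"angular":[0,0,0]}]}}

```text
clock: 11.05
position: [0.5254, 0.1417, 0.043]
ee_rot: [2.338, 2.093, -0.01]
force: [-2.6, -14.6, 5.7]
width: 0.252
```

>>> {"method": "jog_arm", "body": {"moves": [{"fingers":1,"xyz":[-0.5,0,0],"angular":[0,0,0]},{"fingers":-0.1,"xyz":[-0.5,0,0],"angular":[0,0,0]},{"fingers":-0.1,"xyz":[-0.5,0,0],"angular":[0,0,0]},{"fingers":-0.1,"xyz":[-0.5,0,0],"angular":[0,0,0]},{"fingers":-0.1,"xyz":[-0.5,0,0],"angular":[0,0,0]},{"fingers":-0.1,"xyz":[-0.5,0,-2],"angular":[0,0,0]},{"fingers":-0.1,"xyz":[-1.5,0,-6],"angular":[0,0,0]},{"fingers":-0.1,"xyz":[-4,0,-11],"angular":[0,0,0]},{"fingers":-0.1,"xyz":[-7,0,-14],"angular":[0,0,0]},{"fingers":-0.1,"xyz":[-9,0,-16],"angular":[0,0,0]},{"fingers":-0.1,"xyz":[-9,0,-16],"angular":[0,0,0]}]}}

```text
clock: 12.42
position: [0.5175, 0.0564, 0.2047]
ee_rot: [2.337, 2.096, 0.003]
force: [0.7, 1.1, -1.0]
width: 0.549
```

```bash
python3 - <<'E'
from h import *
o=arm.observe(); im=imaging.get_image("wrist"); cv2.imwrite("pics/w7.png",cv2.resize(im[:,:,::-1],None,fx=1.4,fy=1.4))
print(o['clock'],o['position'],o['width'],o['force']); np.save('o7.npy',np.r_[o['position'],o['ee_rot']])
# tub pose from w1 measurements
a=np.load('o1.npy'); c=cam('wrist',dict(position=a[:3],ee_rot=a[3:])); g=lambda u,v,z:px2w(c,u/1.4,v/1.4,z)[:2]
obs=np.array([g(297,28,.05),g(317,233,.05),g(481,224,.05),g(481,76,.05),g(422,20,.05)])
mod=np.array([[-57.5,65],[-57.5,-65],[57.5,-65],[57.5,30],[22.5,65]])/1000
Rr,_=R.align_vectors(np.c_[obs-obs.mean(0),np.zeros(5)],np.c_[mod-mod.mean(0),np.zeros(5)]); M=Rr.as_matrix()[:2,:2]
t=obs.mean(0)-M@mod.mean(0); print('tub',t,'yaw',Rr.as_rotvec()[2],'res mm',((mod@M.T+t-obs)*1000).round(1).tolist())
print('grip pt',M@[-.0595,0]+t,'plate from image',(g(289,86,.08)+g(300,177,.08))/2)
E
```

```text
12.425 [0.51747934 0.05642575 0.2047196 ] 0.5487164005450053 [ 0.7180737   1.06479139 -0.99176387]
tub [ 0.52848385 -0.28058848] yaw 0.20930656953590004 res mm [[0.3, -0.1], [0.7, 0.4], [-0.5, 0.4], [-1.2, -0.7], [0.7, -0.0]]
grip pt [ 0.47028243 -0.29295149] plate from image [ 0.46962292 -0.29346732]
```

View pics/w7.png

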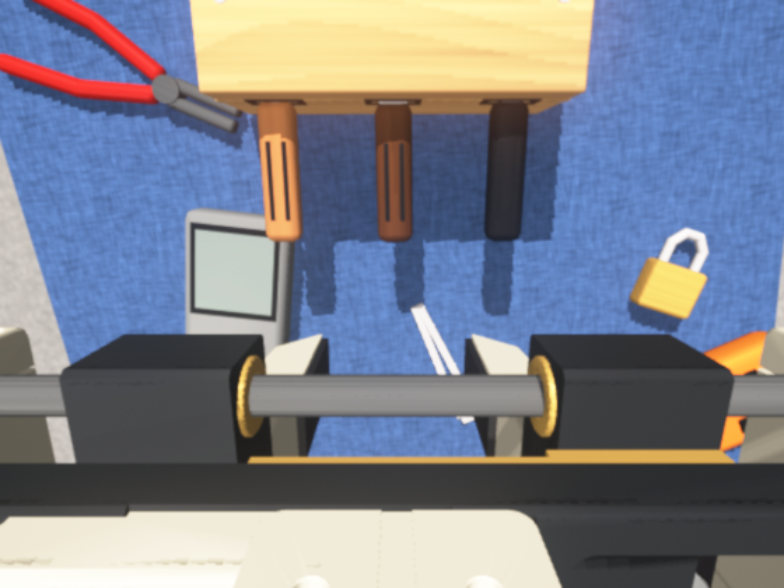

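The file is home: all three handle ends line up at row 240 or so, and the mouth is hidden by its handle. Now the tub.

```bash
python3 - <<'E'
from h import *
togo([.470,-.305,.20],down(1.78))
E
```

```text
shift cm [-36.56  -0.77   0.35]
turn [ 0.001 -0.    -0.317]
```

>>> {"method": "jog_arm", "body": {"moves": [{"fingers":-0.1,"xyz":[-4,0,0],"angular":[0,0,-0.03]},{"fingers":-0.1,"xyz":[-9,-0.2,0],"angular":[0,0,-0.08]},{"fingers":-0.1,"xyz":[-14,-0.3,0],"angular":[0,0,-0.13]},{"fingers":-0.1,"xyz":[-19,-0.4,0],"angular":[0,0,-0.18]},{"fingers":-0.1,"xyz":[-24,-0.5,0],"angular":[0,0,-0.23]},{"fingers":-0.1,"xyz":[-29,-0.6,0.2],"angular":[0,0,-0.28]},{"fingers":-0.1,"xyz":[-33,-0.7,0.3],"angular":[0,0,-0.317]},{"fingers":-0.1,"xyz":[-36.5,-0.8,0.3],"angular":[0,0,-0.317]},{"fingers":-0.1,"xyz":[-36.5,-0.8,0.3],"angular":[0,0,-0.317]},{"fingers":-0.1,"xyz":[-36.5,-0.8,0.3],"angular":[0,0,-0.317]}]}}

```text
clock: 13.72
position: [0.4704, -0.3025, 0.1993]
ee_rot: [-1.972, -2.443, -0.001]
force: [0.9, 0.2, 0.3]
width: 0.553
```

```bash
python3 - <<'E'
from h import *
o=arm.observe(); im=imaging.get_image("wrist"); cv2.imwrite("pics/w8.png",cv2.resize(im[:,:,::-1],None,fx=1.4,fy=1.4))
print(o['clock'],o['position'],o['width'],o['joints'].round(2)); np.save('o8.npy',np.r_[o['position'],o['ee_rot']])
E
```

```text
13.725 [ 0.47041735 -0.30247281  0.19931098] 0.5534118175499774 [ 0.74  0.37 -0.35  1.73  0.14  1.07  0.55]
```

View pics/w8.png

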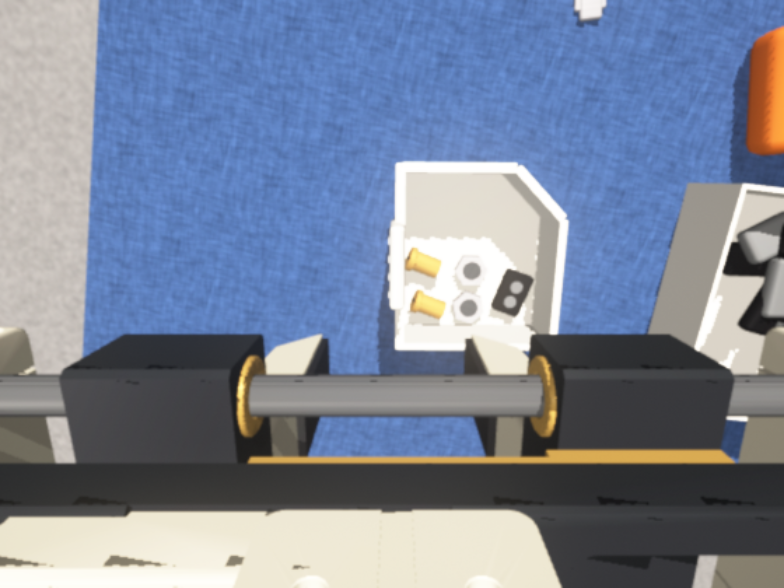

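The empty tub is squared to the tool. Its rim corners are (397,164), (396,349), (566,216) and (521,164). The plate top runs (396,222) to (396,307), and all five parts are inside.

```bash
python3 - <<'E'
from h import *
a=np.load('o8.npy'); c=cam('wrist',dict(position=a[:3],ee_rot=a[3:])); g=lambda u,v,z:px2w(c,u/1.4,v/1.4,z)[:2]
obs=np.array([g(397,164,.05),g(396,349,.05),g(566,216,.05),g(521,164,.05)])
mod=np.array([[-57.5,65],[-57.5,-65],[57.5,30],[22.5,65]])/1000
Rr,_=R.align_vectors(np.c_[obs-obs.mean(0),np.zeros(4)],np.c_[mod-mod.mean(0),np.zeros(4)]); M=Rr.as_matrix()[:2,:2]
t=obs.mean(0)-M@mod.mean(0); yaw=Rr.as_rotvec()[2]; print('tub',t,'yaw',yaw,'res mm',((mod@M.T+t-obs)*1000).round(1).tolist())
gp=M@[-.0595,0]+t; print('grip pt',gp,'plate img',(g(396,222,.08)+g(396,307,.08))/2)
togo([*gp,.034],down(yaw+np.pi/2))
E
```

```text
tub [ 0.5274366  -0.28005462] yaw 0.21126114494796425 res mm [[2.0, -0.5], [1.5, 3.7], [-1.2, -1.5], [-2.2, -1.7]]
grip pt [ 0.46925945 -0.29253137] plate img [ 0.46859334 -0.29117734]
shift cm [ 0.95  0.09 16.56]
turn [-0.    -0.002  0.002]
```

>>> {"method": "jog_arm", "body": {"moves": [{"fingers":0.2,"xyz":[1,0,4],"angular":[0,0,0]},{"fingers":0.2,"xyz":[1,0,8],"angular":[0,0,0]},{"fingers":0.2,"xyz":[1,0,12],"angular":[0,0,0]},{"fingers":0.2,"xyz":[1,0,15],"angular":[0,0,0]},{"fingers":0.2,"xyz":[1,0,16.5],"angular":[0,0,0]},{"fingers":0.2,"xyz":[1,0,16.5],"angular":[0,0,0]},{"fingers":1,"xyz":[1,0,16.5],"angular":[0,0,0]},{"fingers":1,"xyz":[1,0,16.5],"angular":[0,0,0]},{"fingers":1,"xyz":[1,0,16.5],"angular":[0,0,0]},{"fingers":1,"xyz":[1,0,16.5],"angular":[0,0,0]},{"fingers":1,"xyz":[1,0,16.5],"angular":[0,0,0]}], "grip_force": 60}}

```text
clock: 15.15
position: [0.4683, -0.2948, 0.036]
ee_rot: [1.975, 2.442, 0.0]
force: [-1.7, 0.1, 6.2]
width: 0.103
```

Gripped: 0.103 × 92 is about 9.5 mm, against a 10 mm plate. Lift.

>>> {"method": "jog_arm", "body": {"moves": [{"fingers":1,"xyz":[0,0,-1],"angular":[0,0,0]},{"fingers":1,"xyz":[0,0,-3],"angular":[0,0,0]},{"fingers":1,"xyz":[0,0,-6],"angular":[0,0,0]},{"fingers":1,"xyz":[0,0,-9],"angular":[0,0,0]},{"fingers":1,"xyz":[0,0,-12],"angular":[0,0,0]},{"fingers":1,"xyz":[0,0,-15],"angular":[0,0,0]},{"fingers":1,"xyz":[0,0,-17],"angular":[0,0,0]},{"fingers":1,"xyz":[0,0,-18],"angular":[0,0,0]},{"fingers":1,"xyz":[0,0,-18],"angular":[0,0,0]},{"fingers":1,"xyz":[0,0,-18],"angular":[0,0,0]}]}}

```text
clock: 16.4
position: [0.4672, -0.2943, 0.2144]
ee_rot: [-1.974, -2.442, 0.001]
force: [-0.1, -0.1, -2.7]
width: 0.104
```

>>> {"method": "jog_arm", "body": {"moves": [{"fingers":1,"xyz":[0,0,0],"angular":[0.04,-0.04,0]},{"fingers":1,"xyz":[0,0,0],"angular":[0.08,-0.08,0]},{"fingers":1,"xyz":[0,0,0],"angular":[0.12,-0.12,0]},{"fingers":1,"xyz":[0,0,0],"angular":[0.16,-0.16,0]},{"fingers":1,"xyz":[0,0,0],"angular":[0.2,-0.2,0]},{"fingers":1,"xyz":[0,0,0],"angular":[0.24,-0.24,0]},{"fingers":1,"xyz":[0,0,0],"angular":[0.28,-0.28,0]},{"fingers":1,"xyz":[0,0,0],"angular":[0.32,-0.32,0]},{"fingers":1,"xyz":[0,0,0],"angular":[0.36,-0.36,0]},{"fingers":1,"xyz":[0,0,0],"angular":[0.4,-0.4,0]},{"fingers":1,"xyz":[0,0,0],"angular":[0.43,-0.43,0]},{"fingers":1,"xyz":[0,0,0],"angular":[0.43,-0.43,0]}]}}

```text
clock: 17.9
position: [0.4681, -0.2936, 0.2142]
ee_rot: [1.846, 2.288, -0.918]
force: [-0.3, -0.6, -2.6]
width: 0.105
```

>>> {"method": "jog_arm", "body": {"moves": [{"fingers":1,"xyz":[0,0,0],"angular":[0,0,0]},{"fingers":1,"xyz":[0,0,0],"angular":[0,0,0]},{"fingers":1,"xyz":[0,0,0],"angular":[0,0,0]},{"fingers":1,"xyz":[0,0,0],"angular":[0,0,0]},{"fingers":1,"xyz":[0,0,0],"angular":[0,0,0]},{"fingers":1,"xyz":[0,0,0],"angular":[0,0,0]}]}}

```text
clock: 18.65
position: [0.4679, -0.2945, 0.2153]
ee_rot: [1.848, 2.285, -0.917]
force: [-0.2, 0.6, -2.2]
width: 0.104
```

```bash
cat > chk.py <<'E'
import sys; from h import *
o=arm.observe(); im=imaging.get_image("wrist"); s=imaging.get_image("scene")
cs=cam('scene'); Rt=R.from_rotvec(o['ee_rot']); z=Rt.as_matrix()[:,2]; print(o['clock'],o['position'],o['width'],o['force'],o['joints'].round(2),'tilt',np.arccos(-z[2]))
# tub frame in tool: x_t=tool y, y_t=tool x, z_t=-tool z ; grip point 66 mm up at tool z -.030
T=np.array([[0,1,0],[1,0,0],[0,0,-1.]]); org=np.array([0,0,-.030])-T@[-.0595,0,.066]
w=lambda p:o['position']+Rt.apply(org+T@np.array(p))
foot,pc=w([.040,.0475,0]),w([.0379,.0454,.003]); print('foot',foot,'pour px wrist',w2px(cam('wrist',o),pc))
u,v=w2px(cs,pc); print('pour px scene',u,v)
u,v=int(u),int(v); y0,x0=max(v-75,0),max(u-100,0)
cv2.imwrite(sys.argv[1],np.hstack([cv2.resize(im[:300,150:550,::-1],(400,300)),cv2.resize(s[y0:y0+150,x0:x0+200,::-1],(400,300),interpolation=cv2.INTER_CUBIC)]))
E
python3 chk.py pics/t9.png
```

```text
18.65 [ 0.46787978 -0.29453329  0.21534355] 0.10423391897571134 [-0.1716011   0.58249489 -2.18794827] [ 0.27  0.47 -0.25  1.71  0.64  1.38 -0.01] tilt 0.6080914673276243
foot [ 0.53393249 -0.26016318  0.1264153 ] pour px wrist [437.47122902 161.38423032]
pour px scene 210.49678976574225 178.05106112274265
```

View pics/t9.png

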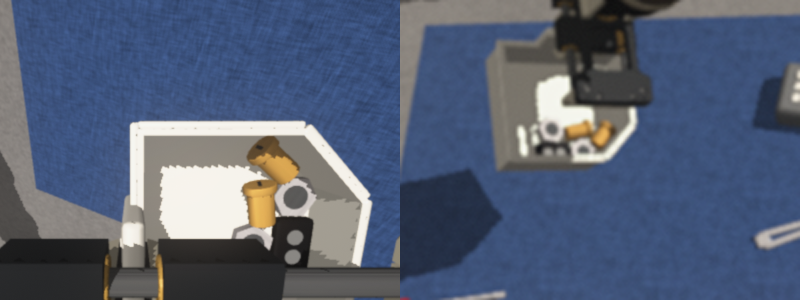

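All parts have slid, but the pile is not quite tight: one nut lags at about (250,240) in the crop, and the fob is against the +x wall at (292,242). I'll rock it with more tilt towards +y, gently.

>>> {"method": "jog_arm", "body": {"moves": [{"fingers":1,"xyz":[0,0,0],"angular":[0,-0.06,0]},{"fingers":1,"xyz":[0,0,0],"angular":[0,-0.12,0]},{"fingers":1,"xyz":[0,0,0],"angular":[0,-0.18,0]},{"fingers":1,"xyz":[0,0,0],"angular":[0,-0.22,0]},{"fingers":1,"xyz":[0,0,0],"angular":[-0.06,-0.25,0]},{"fingers":1,"xyz":[0,0,0],"angular":[-0.12,-0.25,0]},{"fingers":1,"xyz":[0,0,0],"angular":[-0.06,-0.22,0]},{"fingers":1,"xyz":[0,0,0],"angular":[0,-0.18,0]},{"fingers":1,"xyz":[0,0,0],"angular":[0.04,-0.14,0]},{"fingers":1,"xyz":[0,0,0],"angular":[0.06,-0.12,0]},{"fingers":1,"xyz":[0,0,0],"angular":[0.06,-0.12,0]},{"fingers":1,"xyz":[0,0,0],"angular":[0.06,-0.12,0]}]}}

```text
clock: 20.25
position: [0.4676, -0.2944, 0.2153]
ee_rot: [1.762, 2.211, -1.077]
force: [-0.4, 0.3, -2.2]
width: 0.108
```

```bash
sed -i 's/im\[:300,150:550,::-1\],(400,300)/im[90:290,250:517,::-1],(400,300)/' chk.py; python3 chk.py pics/t10.png
```

```text
20.25 [ 0.46763404 -0.2943656   0.2153037 ] 0.10836349300549944 [-0.39093208  0.34609449 -2.17202599] [ 0.19  0.5  -0.23  1.74  0.73  1.42 -0.12] tilt 0.7365784956242248
foot [ 0.52929118 -0.27002272  0.12012849] pour px wrist [437.61928615 161.12103967]
pour px scene 206.38516139917047 178.3056422809446
```

View pics/t10.png

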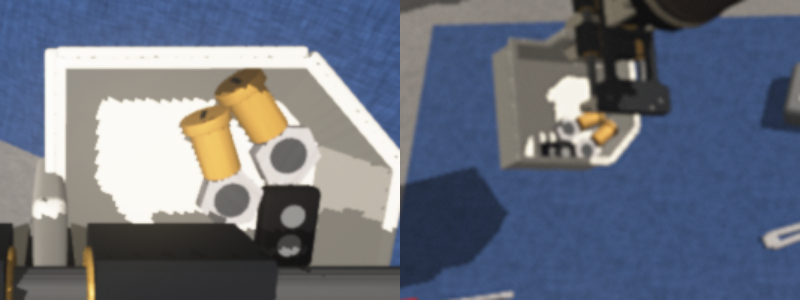

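All five parts are now in one cluster. In the left crop the nuts are at (288,155) and (230,198), the fob at (290,220) and the barrels at (212,145) and (250,105). I'll compute each part's distance to the pour corner, and check the tub model against the rim corners.

```bash
python3 - <<'E'
from h import *
o=arm.observe(); c=cam('wrist',o); Rt=R.from_rotvec(o['ee_rot'])
T=np.array([[0,1,0],[1,0,0],[0,0,-1.]]); org=np.array([0,0,-.030])-T@[-.0595,0,.066]
w=lambda p:o['position']+Rt.apply(org+T@np.array(p))
for p,im in(([.0225,.065,.05],(310,50)),([-.0575,.065,.05],(47,50)),([.0575,.03,.05],(395,165))): print('rim model',((w2px(c,w(p))-[250,90])*1.5).round(),'seen',im)
pc=np.array([.0379,.0454,.003]); K,Rc,t=c
def tubpt(u,v,h):
    d=Rc@np.linalg.inv(K)@[u/1.5+250,v/1.5+90,1]; f=lambda x:T.T@(Rt.inv().apply(x-o['position'])-org)
    a=f(t); b=f(t+d)-a; return a+b*(h-a[2])/b[2]
for n,u,v,h,oz in(('nut1',288,155,.011,.003),('nut2',230,198,.011,.003),('fob',290,222,.013,.003),('barA',212,145,.013,.013),('barB',252,107,.013,.013)):
    p=tubpt(u,v,h); p[2]=oz; print(n,(p*1000).round(1),'dist mm',round(1000*np.linalg.norm(p-pc),1))
E
```

```text
rim model [309.  60.] seen (310, 50)
rim model [55. 60.] seen (47, 50)
rim model [400. 168.] seen (395, 165)
nut1 [39.2 26.4  3. ] dist mm 19.0
nut2 [17.   7.9  3. ] dist mm 43.0
fob [42.6 -2.1  3. ] dist mm 47.8
barA [ 6.8 31.  13. ] dist mm 35.7
barB [21.4 46.3 13. ] dist mm 19.3
```

>>> {"method": "jog_arm", "body": {"moves": [{"fingers":1,"xyz":[0,0,0],"angular":[0,0,0]},{"fingers":1,"xyz":[0,0,0],"angular":[0,0,0]},{"fingers":1,"xyz":[0,0,0],"angular":[0,0,0]},{"fingers":1,"xyz":[0,0,0],"angular":[0,0,0]},{"fingers":1,"xyz":[0,0,0],"angular":[0,0,0]},{"fingers":1,"xyz":[0,0,0],"angular":[0,0,0]}]}}

```text
clock: 21.1
position: [0.4678, -0.2945, 0.2153]
ee_rot: [1.763, 2.211, -1.077]
force: [-1.6, 0.4, -2.6]
width: 0.105
```

```bash
python3 - <<'E'
from h import *
from cell import job
a=imaging.get_image("scene").astype(int); w=imaging.get_image("wrist").astype(int); old=cv2.imread('pics/t10.png')
o=arm.observe(); print(o['clock'],o['width'],o['force'],abs(o['dq']).max())
crop=cv2.resize(w[90:290,250:517,::-1].astype('uint8'),(400,300)); print('wrist diff in tub',np.abs(crop[60:220,60:380].astype(int)-old[60:220,60:380]).mean())
print(job.sign_off())
E
```

```text
21.2 0.10232762752300248 [ 0.53750618 -0.34442006 -3.43971366] 0.0011296915193991508
wrist diff in tub 1.86599609375
the job is handed in; nothing more can be done
None
```

The file is back in the empty middle slot and let go. The tub is held in the air by its grip plate, tipped towards its cut corner, with all five parts together there. I handed the job in at 21.2 s; sign-off gave no verdict.

**File:** I pushed it in until it met the block at about 15 N. In the wrist view its handle end then lined up with the two fixed files. I did not look at it again after releasing the jaws and backing off.

**Tub:**
- **Tilt and height:** the tool is at 0.74 rad (42°), more than the 30° you asked for but inside the 51° limit. The cut corner's foot works out to about 0.12 m above the bench.
- **Parts:** computed distances to the pouring corner are 19 to 48 mm, against the 64 mm limit. At the first 35° tilt one nut and the fob lagged, so I rocked the tub gently and tipped it further.
- **Steadiness:** in the last second before hand-in the arm was still, and the picture of the tub barely changed.

**What failed or disagreed:**
- **First grasp:** the jaws shut above the file handle. In the pictures the fingertips are about 8 mm behind the reported TCP, not 17 mm ahead of it. I went about 22 mm lower, and both later grasps then held.
- **Tub model:** projected rim corners were off from the picture by up to about 12 pixels in the enlarged crop. I estimate that at a few millimetres, well inside the part margins.
- **Bystanders:** I touched none knowingly and saw none moved, but ran no position check on them at the end.

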